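# Lift the hot lid level and park it

### The job

With the lid lifter from its slanted rest, hook the loop of the hot lid under the heat lamp and lift it off the pot hanging level: the two weights on it look alike but may differ, so find the balance point along the loop in small lifts and never let the lid tip. Set the lid down gently on the middle of the round cork trivet, unhook it and put the lifter back in its rest. Do not touch the hot lid with the gripper or arm, push on the lamp stand or shift the other things on the counter.

Things in the scene. Friction and masses are not known exactly. Their poses are not given: they have to be found in the camera images.
- station: Fixed steel holding station: hot plate 220 x 220 x 15 mm with a pot fixed in its middle. Origin: centre of the underside, on the counter; z up, x to the back (away from the robot). Two posts 14 mm thick at x = +98 mm, y = +-98 mm carry a heat lamp box (x +55 to +115 mm, y +-100 mm, underside 325 mm above the counter) and a guard rod.
- guard_bar (a point): Middle of the front cross bar of the lamp's U-shaped guard rod (10 mm thick, along the station's y), 20 mm in front of the pot's centre and 320 mm above the counter; it is 100 mm long and its sides run back to the lamp box. It stands in the way of a gripper that comes straight down; one leaning back towards the robot passes in front of it.
- pot_mouth (a point): Centre of the pot's mouth at rim height, 85 mm above the counter. The rim is 184 mm across outside, walls 5 mm. Axes as station.
- lid: Loose hot steel lid: disc 196 mm across, 4 mm thick, with a plug below (156 mm across, 6 mm deep) that sits in the pot's mouth with 9 mm play. Origin: centre of the disc's underside. z up; y along the loop's bar, to the left as it stands; x across the bar, to the back. 300 g without its two weights. Hooked off its balance point it tips: the heavy side stays on the rim while the rest rises.
- lid_loop (a point): Middle of the straight bar of the lid's rigid loop handle, on the bar's centre line, 44 mm above the lid's origin. The bar is round, 8 mm thick, 78 mm long between its two upright legs, with 36 mm of free height between bar and disc. Axes as lid.
- weight_top (a point): Top of one of two look-alike dark steel weights fixed on the lid, 34 mm across, 30 mm tall, 66 mm from its centre on the +y side (this one) and the -y side. Each weighs an unknown 38 to 240 g, so the lid's balance point lies up to 23 mm from the loop's middle, to either side along y, about 30 mm below the bar. Hooked within 4 mm of it the lid hangs level. Axes as lid.
- lifter: Loose lid lifter, 160 g. Origin: underside of the hook's flat foot; z up when the hook is level (as it lies in the rest); x the way the hook points. Shaft (strap 7 x 6 mm) and handle rise from the hook's back along (-0.407, 0, 0.914), 24 degrees off z. Hook: strap 6 mm wide in y, foot 5 mm thick from x = -11 to +13 mm, tip at x = +9 to +13 mm upturned to 14 mm above the underside, open at the top.
- lifter_hook (a point): Where the centre of the loop's bar lies when it hangs in the hook: x = +1.5 mm, z = +9 mm from the lifter's origin; 5 mm below the tip's top. The bar has about 4 mm play fore and aft. Axes as lifter.
- lifter_grip (a point): Centre of the lifter's wooden handle: 76 mm long along the shaft direction (-0.407, 0, 0.914) in the lifter's axes, 22 mm wide in y (grip across this), 16 mm thick. It lies at x = -49 mm, z = +95 mm from the lifter's origin. Axes as lifter.
- lifter_rest: Fixed steel lifter rest, about 155 mm tall: block 120 x 44 x 60 mm with a foot plate 150 x 60 x 8 mm on it. Origin on the counter, 68 mm below the lifter's origin; z up, x the way the hook points. The handle's underside leans on a slanted spine 12 mm wide under its lower half, so fingers pass on both sides. The lifter lifts out straight up and goes back straight down.
- rest_pocket (a point): Where the lifter's origin stands in the rest: floor of a shallow pocket 20 mm wide (y), with rims 8 mm high at both sides and in front (front rim at x = +15.5 mm), open at the back. Axes as lifter_rest.
- rest_grip (a point): Where the handle's centre (lifter_grip) lies when the lifter is in its rest. Axes as lifter_rest.
- trivet: Fixed round cork trivet, 170 mm across, 40 mm thick. Origin: centre of its underside.
- trivet_top (a point): Centre of the trivet's upper face. The lid stands on it on its plug, the lid's origin then 6 mm above this point.
- salt_tub: Bystander: small open steel bowl, 70 mm across, 50 mm tall, heavy. Origin: centre of its underside.
- ramekin: Bystander: white ceramic cup, 72 mm across, 42 mm tall. Origin: centre of its underside.
- squeeze_bottle: Bystander: clear bottle, 56 mm across, 170 mm tall. Origin: centre of its underside.
- pepper_mill: Bystander: dark turned wooden pepper mill, 56 mm across, 180 mm tall. Origin: centre of its underside.
- plate: Bystander: white plate, 160 mm across, 20 mm tall. Origin: centre of its underside.
- spoon: Bystander: steel spoon lying on the counter. Origin: centre of its underside.
- spice_jar: Bystander: glass jar with a steel cap, 52 mm across, 80 mm tall. Origin: centre of its underside.
Not all that is in view belongs to the job. What is shaped like the lifter_rest but orange or purple is not meant. Leave any green look-alike of the lid alone.

How it is judged:
On the way, in this order (a step that is already met when the one before it is completed fails the run):
1. the lid hangs on the held lifter, clear of the pot by 15 mm or more and level within 6 degrees, for half a second (z of lid_loop in the frame of station above 0.1522 m and angle between lid's own z axis and vertical below 0.105 rad and contact force between lifter and lid above 1 N and contact force between the fingers and lifter above 1 N), for 0.5 s.
2. the lid stands on the trivet and the lifter is unhooked (horizontal distance between lid and trivet_top below 0.035 m and z of lid in the frame of trivet_top below 0.011 m and angle between lid's own z axis and vertical below 0.05 rad and contact force between lid and trivet above 1 N and contact force between lifter and lid below 0.1 N), for 0.3 s.
At the end, for the whole second after the job is handed in: The lid stands level (within 3 degrees) and still on the trivet, its centre within 35 mm of the trivet's; the lifter lies still in its rest, handle centre within 20 mm of its place and leaning as before (within 11 degrees) (horizontal distance between lid and trivet_top below 0.035 m and z of lid in the frame of trivet_top below 0.011 m and angle between lid's own z axis and vertical below 0.05 rad and contact force between lid and trivet above 1 N and linear speed of each of lid, lifter below 0.02 m/s and distance between lifter_grip and rest_grip below 0.02 m and angle between the z axis of lifter and the z axis of lifter_rest, either way round below 0.2 rad); the robot touches nothing.
It fails at once if the gripper or arm touches the hot lid (contact force between any of the fingers, the arm and lid above 0.5 N).
It fails at once if the lid tips more than 15 degrees (angle between lid's own z axis and vertical above 0.26 rad).
It fails at once if the lid is dropped or slammed on the trivet (over 30 N) (contact force between lid and trivet above 30 N).
It fails at once if the arm, gripper or lifter pushes on the holding station with over 10 N (contact force between any of the arm, the fingers, lifter and station above 10 N).
It fails at once if another thing on the counter is moved over 30 mm (distance of any of squeeze_bottle, pepper_mill, spoon, spice_jar, salt_tub, ramekin, plate from where it was at the start of the episode above 0.03 m).
It also fails if it takes over 72 s, if anything falls off the work surface, if the arm or the gripper's body presses on something with over 40 N, if the wrist force passes 120 N, or if a joint passes its speed limit or range.

### The arm

A 6-joint arm with a two-finger parallel gripper is mounted at the origin on the work surface. World frame = base frame: x ahead of the robot, y to its left, z up, the work surface at z = 0. Lengths are in m, angles in rad, forces in N, time in s.
With the tool pointing down it reaches from about 0.35 to 0.775 m from the base axis. Payload 7.3 kg.
Tool frame: the origin (TCP) lies on the centre line of the jaws, within the pads' length; the fingertips stand 17 mm ahead of it and the grasp point (between the pads) lies 2 mm behind it (robot.tip_extent is the distance from the TCP to the fingertips, in m); z points along the fingers, y is the line along which they close (so a half turn about z gives the same grasp; the last joint's range is limited). The gripper opens to 92 mm and grips with 3 to 60 N. Pads are 19 mm wide; open, the fingers measure 130 mm over their backs; the gripper's body (75 mm by 190 mm) begins 47 mm behind the grasp point.
Start: joints at [-1.296, 0.342, 1.524, -0, 1.275, -0.146], TCP at [0.214, -0.479, 0.244] pointing down, gripper open.
Joint ranges: [-2.53, 2.53], [-0.77, 2.02], [0.04, 2.7], [-1, 4.14], [0.28, 2.66], [-3.11, 3.11]. Speed limits (rad/s): [2.57, 2.57, 3.14, 3.14, 3.14, 3.14].

### API

Orientations are given as [roll, pitch, yaw] about the fixed x, y, z axes, in that order (R = Rz(yaw) Ry(pitch) Rx(roll)).
In Python, from cell import robot gives the robot as it stands.
- The arm moves only by the tool step_arm, never from a script. Its argument "motion" is a list of rows, each a list of 2 entries, a list of its own where there are three numbers: the shift along the tool's x, y, z in units of 60 mm (1.0 is 60 mm), then the turn about the tool's z in rad. In form: [[[x, y, z], spin], ...]. A call has 1 to 10 rows; each row is the pose to reach, as a shift and turn from the pose commanded when the call began, along the tool's axes at that moment; what a row does not reach only later rows make up. A row lasts 1/8 s, in which the tool goes at most 62.5 mm and 10.7 degrees, less where a joint would pass 70% of its speed; a pose out of reach is approached as far as the arm can. A call with a gripper value outside its range is refused whole. "hand" is the closure in counts, from 0 (fully open) to 255 (shut), set as the call begins (left out, the last holds). The fingers move at their own pace and stop on an object; "squeeze" is the grip in N (left out, the last holds). Time passes only in rows, so rows that repeat a pose let the fingers close. It gives the time, the measured TCP pose, the force, the opening and the grip force at its end, in the units of the state.
- robot.observe(): the state, without advancing time (a new reading comes with each control period).
- robot.read_camera(name): name is "scene" or "top"; returns a dict with "pixels" (384x512x3 uint8, red, green, blue), "intrinsics" (3x3 intrinsics, pixels), "xyz" and "rotation" of the camera in the world. Camera axes: x right, y up, looking along -z (the intrinsics and any distortion apply to the point x, -y, -z); pixel columns grow to the right and rows downward; lengths in m; the calibration is good to about 2 mm. A picture is of the moment at which its call begins. There is no depth.
- robot.hand_in(): hands the job in; it is judged then, once.
The state is a dict: "time": time; "qpos": joint angles; "qvel": joint speeds; "joint_efforts": joint torques, N m; "tool_pos": TCP position; "tool_rot": TCP orientation; "contact_force": force on the tool from outside, world axes, zero at the start; "torque": the same for the moment, N m; "opening": finger opening in m; "grip_force": force on a finger pad.
Only numpy, scipy, OpenCV 4.12 (cv2) and the standard library are available. Lean on these libraries where they do the work, as an engineer would, in place of code of your own. Each camera call takes 0.05 s, during which the arm holds its last target. There are 200 camera calls.

## Working session

There is one attempt and no reset: what is moved stays moved. The work goes in short steps, Python scripts to look and compute and a tool call to move; the robot and the scene stay as the last step left them, time stands still between calls to the robot, and variables do not carry over. Pictures are saved under pics/ and viewed, at most 10 in all, crops included, and the job is handed in when it is done.

Besides the shell and the picture viewer there is one more tool, called after "Call:" as name(argument=value, ...) on one line, values as JSON. step_arm: Moves the arm, as the interface text tells. Its arguments: {"type":"object","properties":{"motion":{"type":"array"},"hand":{"type":"number"},"squeeze":{"type":"number"}},"required":["motion"]}

```bash
ls; mkdir -p pics
cat > h.py <<'E'
import numpy as np, cv2
from scipy.spatial.transform import Rotation as Ro
from cell import robot
def cam(n):
    c=robot.read_camera(n); return {k:(np.array(v) if k!='pixels' else v) for k,v in c.items()}
def Rm(c):
    r=np.array(c['rotation']); return r if r.shape==(3,3) else Ro.from_euler('xyz',r).as_matrix()
def ray(c,u,v):
    K=c['intrinsics']; d=np.array([(u-K[0,2])/K[0,0],-(v-K[1,2])/K[1,1],-1.]); d=Rm(c)@d
    return c['xyz'],d/np.linalg.norm(d)
def onz(c,u,v,z):
    o,d=ray(c,u,v); return o+d*(z-o[2])/d[2]
def proj(c,p):
    q=Rm(c).T@(np.array(p)-c['xyz']); K=c['intrinsics']; return np.array([K[0,2]+K[0,0]*q[0]/-q[2],K[1,2]+K[1,1]*q[1]/q[2]])
def tri(c1,p1,c2,p2):
    o,d=ray(c1,*p1);o2,e=ray(c2,*p2); s=np.linalg.lstsq(np.c_[d,-e],o2-o,rcond=None)[0]
    a,b=o+d*s[0],o2+e*s[1]; return (a+b)/2,np.linalg.norm(a-b)
E
python3 - <<'E'
from h import *
for n in('scene','top'):
    c=cam(n); cv2.imwrite(f'pics/{n}0.png',c['pixels'][...,::-1]); print(n,c['xyz'],c['rotation'],c['intrinsics'],[k for k in c])
print(robot.observe())
E
```

```text
pics
scene [ 1.01811346 -0.84628968  1.31195395] [ 0.72769862 -0.01209051  0.57204291] [[487.23259579   0.         258.10503284]
 [  0.         487.23259579 191.98917362]
 [  0.           0.           1.        ]] ['pixels', 'intrinsics', 'xyz', 'rotation']
top [0.29509387 0.00286887 1.50351764] [ 0.13833092 -0.00197701 -1.58166722] [[426.79149667   0.         258.89689359]
 [  0.         426.79149667 189.39987207]
 [  0.           0.           1.        ]] ['pixels', 'intrinsics', 'xyz', 'rotation']
{'time': 0.1, 'qpos': array([-1.29600697e+00,  3.42628505e-01,  1.52491983e+00, -3.17288688e-05,
        1.27539491e+00, -1.45972484e-01]), 'qvel': array([-1.25551020e-04, -3.07551617e-03, -3.48593673e-03,  7.05311113e-06,
       -1.03320046e-03, -1.39757074e-03]), 'joint_efforts': array([ 2.15760556e-03, -4.32002449e+01, -2.44695926e+01,  7.19887996e-02,
        5.25960024e-02, -3.52438838e-05]), 'tool_pos': array([ 0.21437127, -0.47886671,  0.24312776]), 'tool_rot': array([-3.14025201e+00, -1.66430988e-04,  4.20770984e-01]), 'contact_force': array([-0.68048457, -0.83374219, -0.86672958]), 'torque': array([ 0.02639279, -0.00831575,  0.0134465 ]), 'grip_force': 0.0, 'opening': 0.09182180674641424}
```

View pics/scene0.png

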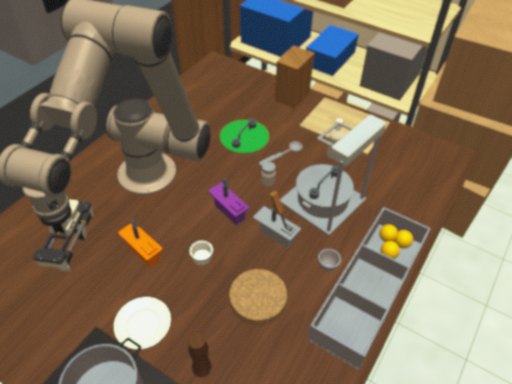

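View pics/top0.png

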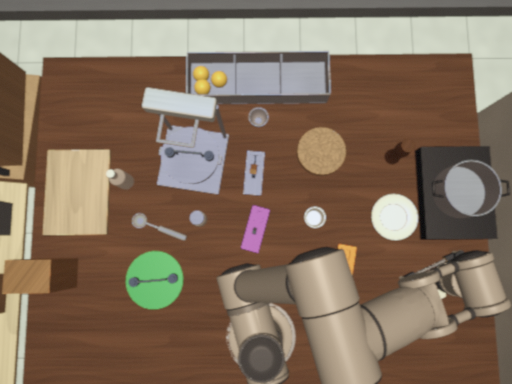

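Candidates for the rest are steel-grey (scene 277,222 / top 254,172), purple (228,200 / 255,228) and orange (140,240 / 347,258). I choose the grey one. For the lid there is the steel one on the pot (scene 323,188 / top 192,155) and a green one (245,135 / 155,280). I choose the steel one, and check it in a close crop.

Run:
```python
from h import *
s=cam('scene');t=cam('top')
a=cv2.resize(s['pixels'][100:260,240:400],None,fx=3.7,fy=3.7,interpolation=cv2.INTER_CUBIC)
cv2.imwrite('pics/crop_s.png',a[...,::-1])
b=cv2.resize(t['pixels'][80:205,135:285],None,fx=4.8,fy=4.8,interpolation=cv2.INTER_CUBIC)
cv2.imwrite('pics/crop_t.png',b[...,::-1])
def big(m):
    n,l,st,ce=cv2.connectedComponentsWithStats(m.astype(np.uint8)); o=np.argsort(-st[1:,4])[:4]+1
    return [(st[i].tolist(),ce[i].round(1).tolist()) for i in o]
for n,c in(('s',s),('t',t)):
    h=cv2.cvtColor(c['pixels'],cv2.COLOR_RGB2HSV); H,S,V=[h[...,i].astype(int) for i in range(3)]
    # trivet cork
    print(n,'cork',big((H>8)&(H<22)&(S>80)&(S<170)&(V>140)))
for z in(0,.04): print(onz(t,322,151,z),onz(s,258,291,z))
```

```text
s cork [([229, 269, 58, 51, 2329], [257.9, 294.0]), ([455, 0, 57, 53, 2288], [487.7, 23.6]), ([419, 64, 93, 72, 1060], [460.3, 109.3]), ([246, 46, 67, 23, 500], [292.6, 57.1])]
t cork [([297, 127, 49, 47, 1801], [321.3, 150.3]), ([0, 258, 51, 46, 1577], [25.7, 276.3]), ([0, 75, 40, 104, 995], [25.6, 124.9]), ([338, 243, 19, 32, 305], [348.9, 255.1])]
[ 0.64164196 -0.23124668  0.        ] [ 0.61766797 -0.1956294   0.        ]
[ 0.6324223 -0.2250182  0.04     ] [ 0.62987711 -0.2154673   0.04      ]
```

View pics/crop_s.png

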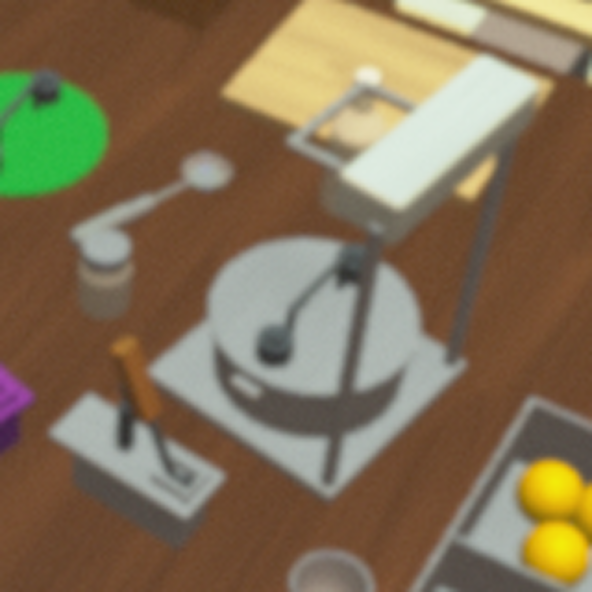

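View pics/crop_t.png

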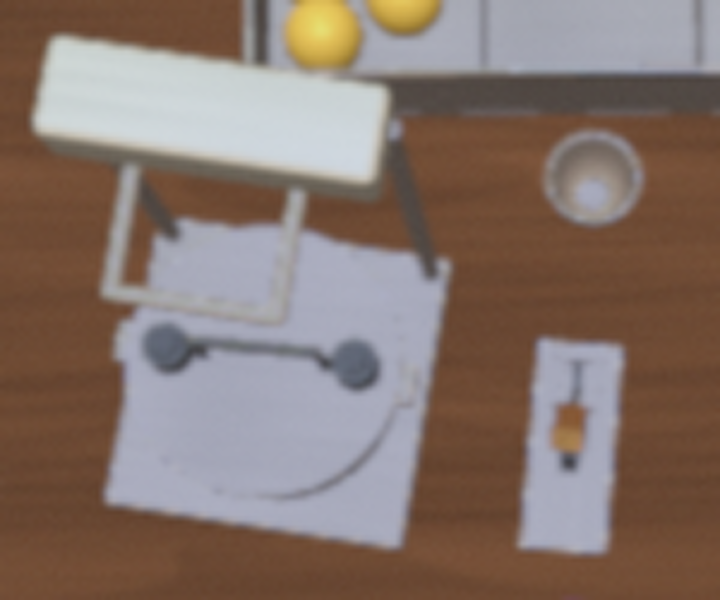

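The crop confirms the steel lid: weights at top crop (167,347) and (355,364), guard bar (105,294)-(283,318). It also shows the grey rest, with its handle leaning back towards the robot and the hook pointing +x.

Run:
```python
from h import *
s=cam('scene');t=cam('top'); np.set_printoptions(precision=4,suppress=True)
T=lambda u,v:((u+.5)/4.8-.5+135,(v+.5)/4.8-.5+80)
S=lambda u,v:((u+.5)/3.7-.5+240,(v+.5)/3.7-.5+100)
def yaw(a,b): d=b-a; return np.degrees(np.arctan2(d[1],d[0]))
wl,wr=onz(t,*T(167,347),.119),onz(t,*T(355,364),.119)
print('weights top',wl,wr,'dist',np.linalg.norm(wl-wr),'mid',(wl+wr)/2,'yaw of lid x',yaw(wr,wl)-90)
a,b=onz(s,*S(275,334),.119),onz(s,*S(353,257),.119)
print('weights scene',a,b,'dist',np.linalg.norm(a-b),(a+b)/2,yaw(a,b)-90)
print('tri', tri(t,T(167,347),s,S(353,257)),tri(t,T(355,364),s,S(275,334)))
gl,gr=onz(t,*T(110,294),.32),onz(t,*T(281,318),.32); print('guard',gl,gr,np.linalg.norm(gl-gr),(gl+gr)/2,yaw(gr,gl)-90)
print('guard s',onz(s,*S(368,82),.32),onz(s,*S(290,140),.32))
P=[onz(t,*T(*p),.015) for p in((107,502),(403,547),(448,262))]
print('plate',P,np.linalg.norm(P[0]-P[1]),np.linalg.norm(P[1]-P[2]),'centre',(P[0]+P[2])/2,yaw(P[1],P[0])-90,yaw(P[1],P[2]))
R=[onz(t,*T(*p),.068) for p in((538,340),(625,346),(607,551),(519,548))]
print('rest',R,'c',sum(R)/4,np.linalg.norm(R[0]-R[1]),np.linalg.norm(R[1]-R[2]),yaw(R[2],R[1]),yaw(R[3],R[0]))
R=[onz(s,*S(*p),.068) for p in((92,393),(50,432),(181,517),(225,478))]
print('rest s',R,'c',sum(R)/4,yaw(R[1],R[2]),yaw(R[0],R[3]))
print('trivet',onz(t,321.3,150.3,.04),onz(s,257.9,290.5,.04))
print('handle top end',tri(t,T(568,446),s,S(127,345)), 'low',tri(t,T(572,407),s,S(148,412)))
print('hook tip',tri(t,T(577,362),s,S(190,470)))
print('proj rest', )
```

```text
weights top [0.6164 0.2933 0.119 ] [0.6031 0.1635 0.119 ] dist 0.13052706245375661 mid [0.6098 0.2284 0.119 ] yaw of lid x -5.865998279362046
weights scene [0.6038 0.1642 0.119 ] [0.6184 0.2889 0.119 ] dist 0.12551908667180908 [0.6111 0.2265 0.119 ] -6.710904399787225
tri (array([0.6171, 0.294 , 0.1141]), np.float64(0.001077622007394149)) (array([0.6035, 0.1637, 0.1191]), np.float64(0.0009388201481900447))
guard [0.6022 0.2855 0.32  ] [0.5866 0.1841 0.32  ] 0.10260858446229891 [0.5944 0.2348 0.32  ] -8.753644663299937
guard s [0.6023 0.2911 0.32  ] [0.5817 0.1896 0.32  ]
plate [array([0.5246, 0.3571, 0.015 ]), array([0.489 , 0.1396, 0.015 ]), array([0.7033, 0.1065, 0.015 ])] 0.22033520579281055 0.21685215170856925 centre [0.614  0.2318 0.015 ] -9.30779316008531 -8.791034189334388
rest [array([0.6306, 0.0384, 0.068 ]), array([ 0.6256, -0.0239,  0.068 ]), array([ 0.4777, -0.0093,  0.068 ]), array([0.4805, 0.0528, 0.068 ])] c [0.5536 0.0145 0.068 ] 0.06248669504391864 0.14859405004357046 -5.640936457964011 -5.5024156883914115
rest s [array([0.4822, 0.0533, 0.068 ]), array([ 0.4752, -0.0053,  0.068 ]), array([ 0.6191, -0.0216,  0.068 ]), array([0.6299, 0.0353, 0.068 ])] c [0.5516 0.0154 0.068 ] -6.491284805029058 -6.932525158021364
trivet [ 0.635  -0.2226  0.04  ] [ 0.6287 -0.2142  0.04  ]
handle top end (array([0.5323, 0.0179, 0.1969]), np.float64(0.005388034471028831)) low (array([0.5652, 0.0122, 0.1389]), np.float64(0.005346161439858287))
hook tip (array([0.6085, 0.0101, 0.0916]), np.float64(0.0012277298024403387))
proj rest
```

Measured, and the given sizes agree (130/132 mm, 220 mm, 150×62 mm):

| Thing | Position (m) | Yaw |
|---|---|---|
| Station | (.614,.232) | −9° |
| Lid | (.610,.228) | −6° |
| Lifter origin | (.598,.010) | −6° |
| Trivet | (.633,−.219) | – |

The moves keep the tool vertical. I'll grip high on the handle with the tool set back, so the gripper body passes in front of the guard. First I move above the handle.

```bash
cat >> h.py <<'E'
import sys
def need(x,y,z,yaw):
    o=robot.observe(); R=Ro.from_euler('xyz',o['tool_rot']).as_matrix()
    w=np.arctan2(R[1,0],R[0,0])
    print('t',round(o['time'],2),'pos',o['tool_pos'].round(4),'yaw',round(w,4),'F',np.round(o['contact_force'],1),'need',(R.T@(np.array([x,y,z])-o['tool_pos'])/.06).round(3),'spin',round(w-yaw,3))
E
echo
```

Call:
step_arm(motion=[[[0,0,-1],0],[[0.8,-0.5,-1.45],0.06],[[1.8,-1.1,-1.45],0.16],[[2.8,-1.7,-1.45],0.26],[[3.8,-2.4,-1.45],0.36],[[4.8,-3.1,-1.45],0.45],[[5.8,-3.8,-1.45],0.52],[[6.8,-4.4,-1.45],0.526],[[7.6,-5.0,-1.45],0.526],[[8.26,-5.35,-1.45],0.526]], hand=0, squeeze=60)

```text
time: 1.55
tool_pos: [0.5171, -0.0101, 0.3309]
tool_rot: [3.141, -0.001, -0.105]
contact_force: [0.6, -1.2, -0.1]
opening: 0.0917
grip_force: 0.0
```

Call:
step_arm(motion=[[[0,0,0],0],[[0,0,0],0]])

```text
time: 1.8
tool_pos: [0.5161, -0.0122, 0.3304]
tool_rot: [3.141, 0.001, -0.104]
contact_force: [0.2, -0.1, -0.2]
opening: 0.0919
grip_force: 0.0
```

Run:
```python
from h import *
need(.5348,.0166,.183,-.105)
s=cam('scene');t=cam('top')
for c in(s,t): print([proj(c,p).round(1) for p in((.598,.010,.068),(.5493,.0149,.163),(.610,.2275,.129))])
a=s['pixels'][100:260,200:400]; b=t['pixels'][60:220,150:350]
a=cv2.resize(np.vstack([a,b]),None,fx=1.87,fy=1.87,interpolation=cv2.INTER_CUBIC) if 0 else np.hstack([cv2.resize(x,(400,320),interpolation=cv2.INTER_CUBIC) for x in(a,b)])
cv2.imwrite('pics/ov.png',a[...,::-1])
```

```text
t 1.8 pos [ 0.5161 -0.0122  0.3304] yaw -0.1044 F [ 0.2 -0.1 -0.2] need [ 0.262 -0.511  2.457] spin 0.001
[array([287.9, 229.7]), array([276.9, 203.1]), array([324.9, 176.9])]
[array([255. , 159.7]), array([253.4, 168.5]), array([188.8, 152.9])]
```

View pics/ov.png

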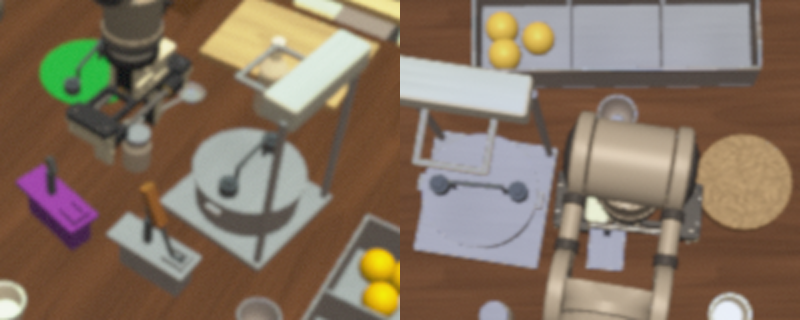

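The picture shows the gripper above the rest (right pane 630,190) and everything else undisturbed. The handle's predicted scene pixel (277,203) matches. I descend and grip.

Call:
step_arm(motion=[[[0.26,-0.51,0.0],0],[[0.26,-0.51,0.5],0],[[0.26,-0.51,1.0],0],[[0.26,-0.51,1.4],0],[[0.26,-0.51,1.8],0],[[0.26,-0.51,2.1],0],[[0.26,-0.51,2.3],0],[[0.26,-0.51,2.45],0],[[0.26,-0.51,2.45],0]])

```text
time: 3.02
tool_pos: [0.535, 0.0163, 0.1835]
tool_rot: [3.141, 0.001, -0.106]
contact_force: [0.3, -0.1, -1.1]
opening: 0.0918
grip_force: 0.0
```

Run:
```python
from h import *
need(.5348,.0166,.183,-.105)
```

```text
t 3.02 pos [0.535  0.0163 0.1835] yaw -0.1058 F [ 0.3 -0.1 -1.1] need [-0.003 -0.004  0.009] spin -0.001
```

Call:
step_arm(motion=[[[0,0,0],0],[[0,0,0],0],[[0,0,0],0],[[0,0,0],0],[[0,0,0],0],[[0,0,0],0]], hand=255, squeeze=10)

```text
time: 3.78
tool_pos: [0.5351, 0.0167, 0.1837]
tool_rot: [3.142, 0.0, -0.105]
contact_force: [1.2, 0.4, -0.0]
opening: 0.0364
grip_force: 0.0
```

Call:
step_arm(motion=[[[0,0,0],0],[[0,0,0],0],[[0,0,0],0]], hand=255, squeeze=60)

```text
time: 4.15
tool_pos: [0.5352, 0.0167, 0.1837]
tool_rot: [-3.142, -0.0, -0.105]
contact_force: [0.3, 0.1, -0.6]
opening: 0.0214
grip_force: 59.8
```

Gripped at 21.4 mm opening with no side force. I lift out and traverse to in front of the lid.

Call:
step_arm(motion=[[[0,0,-0.3],0],[[0,0,-0.7],0],[[0,0,-1.2],0],[[0,0,-1.7],0],[[0,0,-1.95],0],[[0,0,-1.95],0]])

```text
time: 4.9
tool_pos: [0.5353, 0.0166, 0.301]
tool_rot: [3.141, -0.001, -0.105]
contact_force: [0.3, 0.4, -2.3]
opening: 0.0216
grip_force: 59.8
```

Run:
```python
from h import *
need(.506,.2422,.30,-.14)
```

```text
t 4.9 pos [0.5353 0.0166 0.301 ] yaw -0.1052 F [ 0.3  0.4 -2.3] need [-0.881 -3.687  0.016] spin 0.035
```

Call:
step_arm(motion=[[[-0.4,-0.3,0],0],[[-0.88,-0.8,0],0],[[-0.88,-1.4,0],0.01],[[-0.88,-2.0,0],0.02],[[-0.88,-2.6,0],0.035],[[-0.88,-3.1,0],0.035],[[-0.88,-3.5,0],0.035],[[-0.88,-3.69,0],0.035],[[-0.88,-3.69,0],0.035],[[-0.88,-3.69,0],0.035]])

```text
time: 6.15
tool_pos: [0.5058, 0.2416, 0.3003]
tool_rot: [3.141, 0.001, -0.141]
contact_force: [-0.3, -0.1, -1.3]
opening: 0.0213
grip_force: 59.8
```

Run:
```python
from h import *
need(.506,.2422,.22,-.14)
o=robot.observe();p=o['tool_pos'];w=-.14
hk=p+np.array([.065*np.cos(w),.065*np.sin(w),-.1067])
s=cam('scene');t=cam('top');print('hook pred',hk,proj(s,hk),proj(t,hk))
x0,y0=250,100
a=cv2.resize(s['pixels'][y0:y0+120,x0:x0+150],None,fx=5,fy=5,interpolation=cv2.INTER_CUBIC)
cv2.imwrite('pics/c2.png',a[...,::-1])
```

```text
t 6.15 pos [0.5058 0.2416 0.3003] yaw -0.1408 F [-0.3 -0.1 -1.3] need [ 0.003 -0.012  1.339] spin -0.001
hook pred [0.57016071 0.23252529 0.19363249] [317.0790698  157.63526169] [183.66941473 160.81037933]
```

View pics/c2.png

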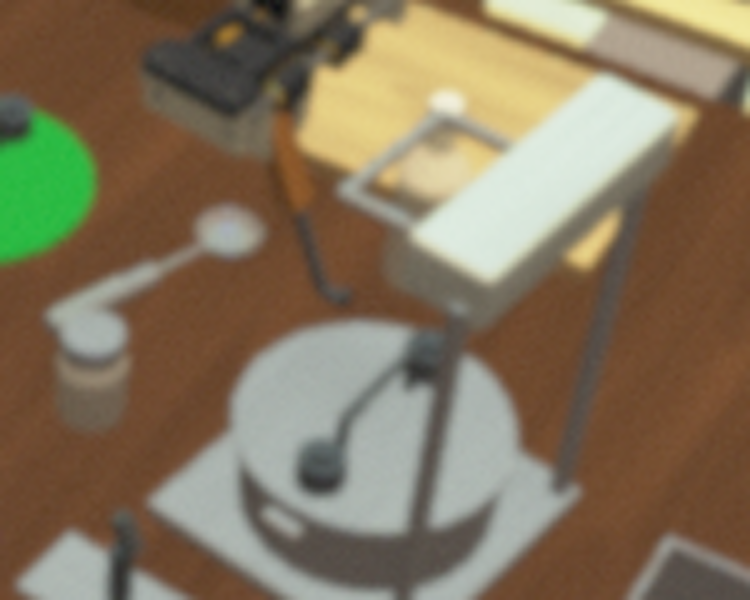

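The hook appears at crop (335,295), within 1.5 px of its prediction, and the bar's middle at (374,390) is as predicted. I lower in front of the bar and creep under it.

Call:
step_arm(motion=[[[0,0,0.3],0],[[0,0,0.7],0],[[0,0,1.0],0],[[0,0,1.25],0],[[0,0,1.4],0],[[0,0,1.4],0]])

```text
time: 7.0
tool_pos: [0.5058, 0.2422, 0.2163]
tool_rot: [3.141, 0.001, -0.14]
contact_force: [-0.0, 0.9, -1.7]
opening: 0.0216
grip_force: 59.8
```

Call:
step_arm(motion=[[[0.15,0,0],0],[[0.3,0,0],0],[[0.4,0,0],0],[[0.5,0,0],0],[[0.58,0,0],0],[[0.62,0,0],0],[[0.66,0,0],0],[[0.66,0,0],0]])

```text
time: 8.0
tool_pos: [0.5451, 0.2369, 0.2167]
tool_rot: [3.142, 0.0, -0.14]
contact_force: [0.0, -0.1, -1.3]
opening: 0.0215
grip_force: 59.8
```

Run:
```python
from h import *
need(.5456,.2366,.2157,-.14)
```

```text
t 8.0 pos [0.5451 0.2369 0.2167] yaw -0.1403 F [ 0.  -0.1 -1.3] need [0.008 0.004 0.016] spin -0.0
```

Call:
step_arm(motion=[[[0,0,-0.1],0],[[0,0,-0.2],0],[[0,0,-0.28],0],[[0,0,-0.28],0]])

```text
time: 8.5
tool_pos: [0.5453, 0.237, 0.2342]
tool_rot: [-3.141, -0.001, -0.14]
contact_force: [0.5, 0.9, -1.2]
opening: 0.0217
grip_force: 59.8
```

Call:
step_arm(motion=[[[0,0,-0.02],0],[[0,0,-0.04],0],[[0,0,-0.04],0]])

```text
time: 8.88
tool_pos: [0.5451, 0.2368, 0.2358]
tool_rot: [3.141, 0.0, -0.14]
contact_force: [0.3, -0.1, -1.5]
opening: 0.0219
grip_force: 59.8
```

Call:
step_arm(motion=[[[0,0,-0.02],0],[[0,0,-0.03],0],[[0,0,-0.03],0]])

```text
time: 9.25
tool_pos: [0.5445, 0.2368, 0.2369]
tool_rot: [3.141, 0.002, -0.14]
contact_force: [-0.9, -0.4, -6.8]
opening: 0.0216
grip_force: 59.8
```

Contact came exactly at the predicted height. I make a small test lift, reading the force and the weights' heights.

Call:
step_arm(motion=[[[0,0,-0.03],0],[[0,0,-0.06],0],[[0,0,-0.08],0],[[0,0,-0.08],0],[[0,0,-0.08],0]])

```text
time: 9.88
tool_pos: [0.5451, 0.2368, 0.2425]
tool_rot: [3.141, 0.0, -0.14]
contact_force: [-0.0, -0.0, -6.6]
opening: 0.0216
grip_force: 59.8
```

```bash
cat >> h.py <<'E'
def look(name=None):
    F=[];Tq=[]
    for i in range(3):
        s=cam('scene'); o=robot.observe(); F.append(o['contact_force']);Tq.append(o['torque'])
    t=cam('top')
    print('t',round(o['time'],2),'pos',o['tool_pos'].round(4),'F',np.mean(F,0).round(2),'sd',np.std(F,0).round(2),'T',np.mean(Tq,0).round(3))
    if name:
        a=cv2.resize(s['pixels'][120:220,270:390],None,fx=4,fy=4,interpolation=cv2.INTER_CUBIC)
        cv2.imwrite(name,a[...,::-1])
        np.savez(name+'.npz',s=s['pixels'],t=t['pixels'])
    return s,t
E
python3 - <<'E'
from h import *
s,t=look('pics/l1.png')
for c in (s,t):
    g=cv2.cvtColor(c['pixels'],cv2.COLOR_RGB2GRAY)
    for sg in(1,-1):
        u=np.array([.104,.9945])*.066*sg
        pr=proj(c,(.610+u[0],.2275+u[1],.104)); x,y=pr.round().astype(int)
        print(pr.round(1)); 
        w=g[y-9:y+10,x-9:x+10].astype(float); m=w<95
        yy,xx=np.nonzero(m); print(m.sum(),xx.mean()+x-9,yy.mean()+y-9,np.percentile(w,[5,50,90]))
E
```

```text
t 10.03 pos [0.5451 0.2369 0.2424] F [ 0.43 -0.17 -7.19] sd [0.3  0.4  0.06] T [0.061 0.438 0.014]
[334.6 171.2]
172 336.29651162790697 168.90697674418604 [ 69.  97. 171.]
[313.  193.3]
65 312.6 193.2923076923077 [ 70. 155. 178.]
[170.4 152.8]
128 172.390625 156.578125 [ 67. 108. 149.]
[209.6 156.4]
38 209.31578947368422 155.94736842105263 [ 85. 146. 172.]
```

View pics/l1.png

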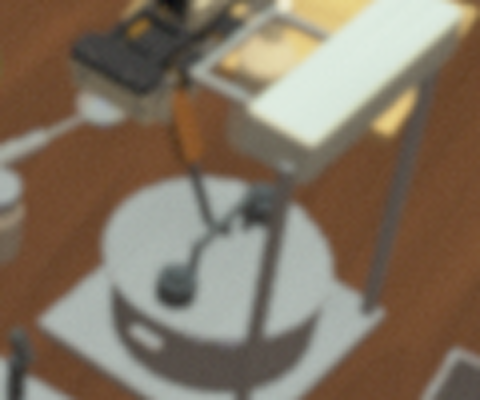

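The crop shows the hook engaged at the bar's middle (222,228), with the weights at (176,283) and (265,205). I measure the weights' rise by sub-pixel matching against the first picture.

```bash
cat >> h.py <<'E'
def sub(img,ref,x,y,r=8,sr=12):
    # sub-pixel shift of the weight patch at ref (x,y)
    T=ref[y-r:y+r+1,x-r:x+r+1]; W=img[y-r-sr:y+r+sr+1,x-r-sr:x+r+sr+1]
    k=6; T=cv2.resize(T,None,fx=k,fy=k,interpolation=cv2.INTER_CUBIC);W=cv2.resize(W,None,fx=k,fy=k,interpolation=cv2.INTER_CUBIC)
    m=cv2.matchTemplate(W,T,cv2.TM_CCOEFF_NORMED); _,v,_,l=cv2.minMaxLoc(m); return l[0]/k-sr,l[1]/k-sr,v
def rises(s,t,W=((.6166,.2931),(.6034,.1619))):
    rs=cv2.imread('pics/scene0.png')[...,::-1].copy(); rt=cv2.imread('pics/top0.png')[...,::-1].copy()
    for n,(wx,wy) in zip('+-',W):
        A=[];B=[]
        for c,ref in((s,rs),(t,rt)):
            p=np.array([wx,wy,.112]); q=proj(c,p); J=np.array([(proj(c,p+np.eye(3)[i]*.01)-q)/.01 for i in range(3)]).T
            x,y=q.round().astype(int); dx,dy,v=sub(c['pixels'],ref,x,y,r=7); A.append(J);B+= [dx,dy]
            print(n,'px',round(dx,2),round(dy,2),'corr',round(v,2))
        d=np.linalg.lstsq(np.vstack(A),np.array(B),rcond=None)[0]; print(n,'shift mm',(d*1000).round(1))
E
python3 - <<'E'
from h import *
s,t=look(); rises(s,t)
E
```

```text
t 10.22 pos [0.5451 0.2369 0.2425] F [ 0.53  0.57 -7.31] sd [0.44 0.21 0.24] T [0.082 0.454 0.008]
+ px -0.17 -0.17 corr 0.98
+ px 5.33 -1.67 corr 0.64
+ shift mm [  3.5 -19.9  18.5]
- px 0.0 -2.0 corr 1.0
- px -0.17 -0.5 corr 0.7
- shift mm [-0.6 -0.7 10.1]
```

The scene view shows the +y weight stayed and the −y weight rose about 10 mm. The +y side is therefore the heavier, and the force bounds b to about 5–13 mm. I lower, shift the hook +9 mm along the bar and lift again.

Call:
step_arm(motion=[[[0,0,0.05],0],[[0,0,0.1],0],[[0,0,0.15],0],[[0,0,0.18],0],[[0,-0.06,0.18],0],[[-0.006,-0.15,0.18],0],[[-0.006,-0.15,0.18],0]])

```text
time: 11.15
tool_pos: [0.5461, 0.2464, 0.2318]
tool_rot: [-3.141, -0.0, -0.14]
contact_force: [0.6, -0.5, -1.0]
opening: 0.0217
grip_force: 59.8
```

Call:
step_arm(motion=[[[0,0,-0.06],0],[[0,0,-0.09],0],[[0,0,-0.12],0],[[0,0,-0.15],0],[[0,0,-0.18],0],[[0,0,-0.18],0],[[0,0,-0.18],0]])

```text
time: 12.02
tool_pos: [0.5459, 0.2459, 0.2424]
tool_rot: [3.142, 0.0, -0.14]
contact_force: [-0.1, -0.3, -7.2]
opening: 0.0213
grip_force: 59.8
```

Run:
```python
from h import *
s,t=look('pics/l2.png'); rises(s,t)
```

```text
t 12.18 pos [0.5459 0.2459 0.2424] F [-0.3   0.36 -7.2 ] sd [0.35 0.68 0.2 ] T [0.096 0.443 0.01 ]
+ px 0.33 -2.33 corr 0.94
+ px 1.67 -2.33 corr 0.63
+ shift mm [ 3.  -9.8 21.4]
- px 0.0 -0.83 corr 1.0
- px -0.83 -0.17 corr 0.71
- shift mm [-0.5  2.1  2.1]
```

Now the +y side rises (2.3 px against 0.8 px), so b is bracketed. The two forces give b ≈ 4 mm and the tilts about 5 mm. I move the hook back by 4 mm and lift again.

Call:
step_arm(motion=[[[0,0,0.05],0],[[0,0,0.1],0],[[0,0,0.15],0],[[0,0,0.18],0],[[0,0.05,0.18],0],[[0,0.07,0.18],0],[[0,0.07,0.18],0]])

```text
time: 13.1
tool_pos: [0.5455, 0.2415, 0.2319]
tool_rot: [-3.141, -0.0, -0.14]
contact_force: [-0.1, -0.1, -0.9]
opening: 0.0218
grip_force: 59.8
```

Call:
step_arm(motion=[[[0,0,-0.06],0],[[0,0,-0.09],0],[[0,0,-0.12],0],[[0,0,-0.15],0],[[0,0,-0.18],0],[[0,0,-0.18],0],[[0,0,-0.18],0]])

```text
time: 13.98
tool_pos: [0.5453, 0.2417, 0.2424]
tool_rot: [3.141, 0.0, -0.14]
contact_force: [0.1, 0.7, -7.5]
opening: 0.0218
grip_force: 59.8
```

Run:
```python
from h import *
s,t=look('pics/l3.png'); rises(s,t)
```

```text
t 14.12 pos [0.5454 0.2416 0.2424] F [-0.22  0.59 -7.05] sd [0.12 0.53 0.54] T [ 0.111  0.435 -0.025]
+ px 0.17 -1.83 corr 0.97
+ px 3.17 -1.83 corr 0.63
+ shift mm [  2.5 -13.9  21.6]
- px -0.33 -1.33 corr 1.0
- px -0.67 0.17 corr 0.67
- shift mm [-1.9  1.4  4.3]
```

Nearly level: −1.8 and −1.3 px, under about 1° of tilt. I lift in two stages with a check between.

Call:
step_arm(motion=[[[0,0,-0.04],0],[[0,0,-0.08],0],[[0,0,-0.12],0],[[0,0,-0.16],0],[[0,0,-0.18],0],[[0,0,-0.18],0],[[0,0,-0.18],0]])

```text
time: 15.05
tool_pos: [0.5454, 0.2416, 0.2532]
tool_rot: [3.141, 0.0, -0.14]
contact_force: [0.7, -0.0, -7.2]
opening: 0.0219
grip_force: 59.8
```

Run:
```python
from h import *
s,t=look('pics/l4.png'); rises(s,t)
for W in((.6166,.2931),(.6034,.1619)): print(proj(s,(*W,.122))-proj(s,(*W,.112)))
```

```text
t 15.2 pos [0.5454 0.2416 0.2531] F [ 0.39  0.36 -6.56] sd [0.63 0.15 0.42] T [0.101 0.448 0.012]
+ px 0.5 -4.0 corr 0.92
+ px 2.5 -2.83 corr 0.63
+ shift mm [  2.9 -14.3  32.9]
- px 0.0 -3.5 corr 1.0
- px -1.0 -0.5 corr 0.67
- shift mm [-1.9  1.4 15. ]
[ 0.37780441 -2.03729861]
[ 0.29387994 -2.02235601]
```

View pics/l4.png

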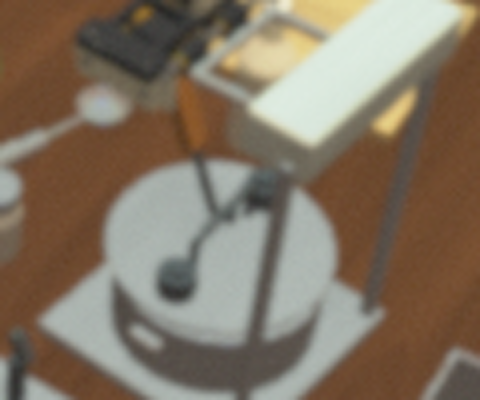

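The lid hangs free: the weights are up 19.6 and 17.3 mm, about 1° of tilt. I lift on and hold.

Call:
step_arm(motion=[[[0,0,-0.05],0],[[0,0,-0.1],0],[[0,0,-0.15],0],[[0,0,-0.2],0],[[0,0,-0.24],0],[[0,0,-0.26],0],[[0,0,-0.26],0],[[0,0,-0.26],0],[[0,0,-0.26],0],[[0,0,-0.26],0]])

```text
time: 16.5
tool_pos: [0.5454, 0.2417, 0.2688]
tool_rot: [3.141, 0.0, -0.14]
contact_force: [-0.9, -0.7, -7.7]
opening: 0.0216
grip_force: 59.8
```

Run:
```python
from h import *
s,t=look('pics/l5.png'); rises(s,t)
```

```text
t 16.65 pos [0.5454 0.2417 0.2689] F [ 0.38  0.3  -6.94] sd [0.89 0.26 0.52] T [0.119 0.416 0.002]
+ px 1.0 -7.17 corr 0.88
+ px 1.33 -4.0 corr 0.65
+ shift mm [  2.9 -13.9  48.3]
- px 0.5 -6.5 corr 1.0
- px -1.5 -1.83 corr 0.69
- shift mm [-1.2  1.  30.7]
```

The lid is 33 mm up and level within about 1.5°. I withdraw gently from under the lamp, then raise.

Call:
step_arm(motion=[[[0,0,0],0],[[-0.04,0,0],0],[[-0.12,0,0],0],[[-0.24,0,0],0],[[-0.38,0,0],0],[[-0.53,0,0],0],[[-0.68,0,0],0],[[-0.82,0,0],0],[[-0.93,0,0],0],[[-1.0,0,0],0]])

```text
time: 17.95
tool_pos: [0.4856, 0.2502, 0.269]
tool_rot: [-3.142, -0.0, -0.14]
contact_force: [-0.0, -0.2, -6.7]
opening: 0.0214
grip_force: 59.8
```

Call:
step_arm(motion=[[[-0.02,0,-0.05],0],[[-0.02,0,-0.15],0],[[-0.02,0,-0.3],0],[[-0.02,0,-0.5],0],[[-0.02,0,-0.7],0],[[-0.02,0,-0.9],0],[[-0.02,0,-1.1],0],[[-0.02,0,-1.25],0],[[-0.02,0,-1.35],0],[[-0.02,0,-1.4],0]])

```text
time: 19.2
tool_pos: [0.4848, 0.2502, 0.3531]
tool_rot: [3.142, -0.0, -0.14]
contact_force: [-1.2, -0.4, -7.2]
opening: 0.0218
grip_force: 59.9
```

Run:
```python
from h import *
look()
need(.5684,-.2068,.353,-.14)
```

```text
t 19.35 pos [0.4848 0.2502 0.3527] F [ 0.32  0.35 -7.1 ] sd [0.24 0.28 0.83] T [0.103 0.403 0.007]
t 19.4 pos [0.4847 0.2502 0.3525] yaw -0.1402 F [-0.9 -0.3 -7.6] need [ 2.446e+00  7.347e+00 -6.000e-03] spin -0.0
```

Call:
step_arm(motion=[[[0,0.05,0],0],[[0,0.17,0],0],[[0,0.37,0],0],[[0,0.67,0],0],[[0,1.07,0],0],[[0,1.55,0],0],[[0,2.07,0],0],[[0,2.59,0],0],[[0,3.11,0],0],[[0,3.63,0],0]])

```text
time: 20.65
tool_pos: [0.4535, 0.0326, 0.3531]
tool_rot: [3.141, -0.001, -0.141]
contact_force: [0.2, -0.1, -7.0]
opening: 0.0217
grip_force: 59.9
```

Call:
step_arm(motion=[[[0.04,0.52,0],0],[[0.14,1.04,0],0],[[0.3,1.54,0],0],[[0.54,2.0,0],0],[[0.84,2.42,0],0],[[1.16,2.8,0],0],[[1.48,3.12,0],0],[[1.78,3.38,0],0],[[2.04,3.58,0],0],[[2.24,3.7,0],0]])

```text
time: 21.9
tool_pos: [0.5559, -0.206, 0.3527]
tool_rot: [3.141, 0.001, -0.142]
contact_force: [0.1, -0.2, -6.9]
opening: 0.0214
grip_force: 59.9
```

Call:
step_arm(motion=[[[0.12,0.02,0],0],[[0.18,0.02,0],0],[[0.2,0.02,0],0],[[0.2,0.02,0.1],0],[[0.2,0.02,0.3],0],[[0.2,0.02,0.55],0],[[0.2,0.02,0.8],0],[[0.2,0.02,1.0],0],[[0.2,0.02,1.15],0],[[0.2,0.02,1.2],0]])

```text
time: 23.15
tool_pos: [0.568, -0.2069, 0.2802]
tool_rot: [-3.141, 0.001, -0.14]
contact_force: [-1.0, -0.5, -7.3]
opening: 0.0214
grip_force: 59.9
```

Run:
```python
from h import *
s,t=look(); need(.5684,-.2068,.1967,-.14)
np.savez('pics/tr.npz',s=s['pixels'],t=t['pixels'])
a=np.hstack([cv2.resize(s['pixels'][190:350,150:350],(400,320),interpolation=cv2.INTER_CUBIC),cv2.resize(t['pixels'][70:230,230:430],(400,320),interpolation=cv2.INTER_CUBIC)])
cv2.imwrite('pics/tr.png',a[...,::-1])
# predicted lid centre (disc top) and trivet centre
p=robot.observe()['tool_pos']; z=.085+p[2]-.2357+.004
print(proj(s,(p[0]+.0646,p[1]-.0142,z)),proj(s,(.633,-.221,.04)),z)
```

```text
t 23.3 pos [ 0.5683 -0.207   0.2812] F [ 0.36  0.01 -7.06] sd [0.08 0.21 0.54] T [0.091 0.454 0.001]
t 23.35 pos [ 0.5684 -0.207   0.2815] yaw -0.1402 F [-0.4  0.1 -6.7] need [-0.002 -0.004  1.413] spin -0.0
[258.22117768 275.7137438 ] [257.87455197 292.89408521] 0.13475596799963444
```

View pics/tr.png

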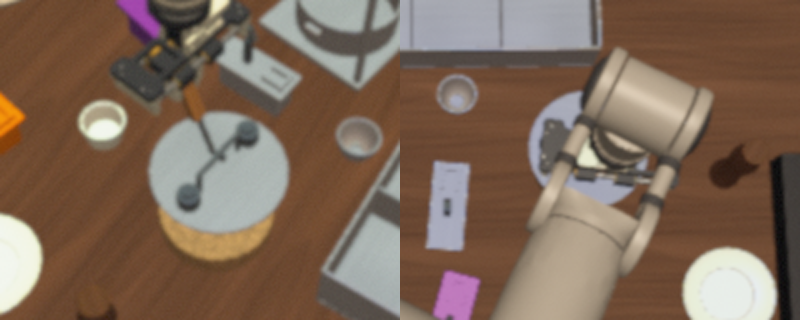

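The lid hangs level over the trivet, centre at left pane (219,173), within 1.5 px of prediction. I lower it gently.

Call:
step_arm(motion=[[[0,0,0.1],0],[[0,0,0.3],0],[[0,0,0.55],0],[[0,0,0.8],0],[[0,0,1.0],0],[[0,0,1.15],0],[[0,0,1.24],0],[[0,0,1.3],0],[[0,0,1.33],0],[[0,0,1.33],0]])

```text
time: 24.6
tool_pos: [0.5682, -0.2069, 0.2013]
tool_rot: [3.141, -0.0, -0.14]
contact_force: [-0.3, -0.4, -6.9]
opening: 0.0217
grip_force: 59.9
```

Call:
step_arm(motion=[[[0,0,0.015],0],[[0,0,0.03],0],[[0,0,0.045],0],[[0,0,0.06],0],[[0,0,0.075],0],[[0,0,0.09],0],[[0,0,0.105],0],[[0,0,0.12],0],[[0,0,0.12],0],[[0,0,0.12],0]])

```text
time: 25.85
tool_pos: [0.5682, -0.2069, 0.194]
tool_rot: [3.141, -0.0, -0.14]
contact_force: [-0.3, 0.9, -1.7]
opening: 0.0217
grip_force: 59.9
```

Run:
```python
from h import *
s,t=look(); need(.5684,-.2068,.1967-.019,-.14)
```

```text
t 26.0 pos [ 0.5682 -0.2069  0.1939] F [ 0.19 -0.1  -1.53] sd [0.48 0.3  0.36] T [0.021 0.063 0.005]
t 26.05 pos [ 0.5682 -0.2069  0.194 ] yaw -0.1402 F [-0.3  0.5 -1.5] need [ 0.004 -0.002  0.271] spin -0.0
```

The load has come off onto the trivet. I drop the hook clear, back out and raise.

Call:
step_arm(motion=[[[0,0,0.08],0],[[0,0,0.18],0],[[0,0,0.26],0],[[0,0,0.27],0],[[-0.1,0,0.27],0],[[-0.25,0,0.27],0],[[-0.4,0,0.27],0],[[-0.55,0,0.27],0],[[-0.68,0,0.27],0],[[-0.7,0,0.27],0]])

```text
time: 27.3
tool_pos: [0.5261, -0.201, 0.1779]
tool_rot: [3.141, -0.0, -0.14]
contact_force: [-0.4, -0.6, -1.1]
opening: 0.0216
grip_force: 59.9
```

Call:
step_arm(motion=[[[0,0,0],0],[[0,0,-0.2],0],[[0,0,-0.5],0],[[0,0,-0.9],0],[[0,0,-1.3],0],[[0,0,-1.7],0],[[0,0,-2.0],0],[[0,0,-2.1],0],[[0,0,-2.1],0]])

```text
time: 28.42
tool_pos: [0.5267, -0.201, 0.304]
tool_rot: [3.141, -0.001, -0.14]
contact_force: [0.1, 0.0, -2.1]
opening: 0.0214
grip_force: 59.9
```

Run:
```python
from h import *
s,t=look(); need(.5352,.0167,.30,-.105)
```

```text
t 28.57 pos [ 0.5263 -0.2009  0.3028] F [-0.16  0.27 -1.51] sd [0.1  0.32 0.17] T [ 0.047  0.082 -0.002]
t 28.62 pos [ 0.5263 -0.2009  0.3029] yaw -0.1402 F [ 0.4 -0.4 -2.1] need [-0.36  -3.612  0.05 ] spin -0.035
```

Call:
step_arm(motion=[[[0,-0.3,0],0],[[-0.1,-0.8,0],0],[[-0.2,-1.4,0],-0.01],[[-0.36,-2.0,0],-0.02],[[-0.36,-2.6,0],-0.035],[[-0.36,-3.1,0],-0.035],[[-0.36,-3.45,0],-0.035],[[-0.36,-3.61,0.05],-0.035],[[-0.36,-3.61,0.05],-0.035],[[-0.36,-3.61,0.05],-0.035]])

```text
time: 29.88
tool_pos: [0.5353, 0.016, 0.3006]
tool_rot: [3.141, 0.0, -0.106]
contact_force: [0.1, -1.1, -2.0]
opening: 0.0218
grip_force: 59.9
```

Run:
```python
from h import *
s,t=look(); need(.5352,.0167,.1837,-.105)
p=robot.observe()['tool_pos']; d=p-np.array([.5352,.0167,.1837])
x0,y0=230,150
for q in((.598,.010,.068),(.609,.009,.082),(.5493,.0149,.163)): print((proj(s,np.array(q)+d)-[x0,y0])*4,(proj(s,q)-[x0,y0])*4)
a=cv2.resize(s['pixels'][y0:y0+150,x0:x0+150],None,fx=4,fy=4,interpolation=cv2.INTER_CUBIC)
cv2.imwrite('pics/ret.png',a[...,::-1])
```

```text
t 30.02 pos [0.5354 0.0158 0.3007] F [-0.25 -0.49 -1.38] sd [0.32 0.19 0.15] T [0.045 0.053 0.004]
t 30.07 pos [0.5354 0.0158 0.3007] yaw -0.1062 F [-0.4 -0.8 -1.2] need [-0.006 -0.015  1.951] spin -0.001
[240.07046481 225.73232162] [231.45209513 318.90299166]
[253.24753986 220.74922709] [243.79573699 315.10183315]
[193.70909624 109.5032024 ] [187.5025892  212.59983411]
```

View pics/ret.png

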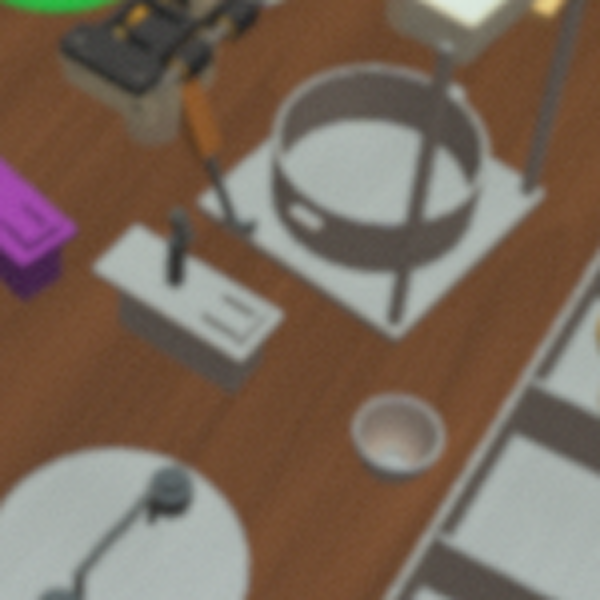

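The hook at (240,230) and tip at (253,225) sit where predicted, so there was no slip in the grip, and the pocket (232,315) is empty below. I lower into it, going slowly at the end.

Call:
step_arm(motion=[[[0,-0.015,0.2],0],[[0,-0.015,0.6],0],[[0,-0.015,1.0],0],[[0,-0.015,1.4],0],[[0,-0.015,1.65],0],[[0,-0.015,1.8],0],[[0,-0.015,1.86],0],[[0,-0.015,1.89],0],[[0,-0.015,1.9],0]])

```text
time: 31.2
tool_pos: [0.5358, 0.0173, 0.1872]
tool_rot: [3.141, -0.001, -0.105]
contact_force: [-0.8, 0.3, -2.8]
opening: 0.0217
grip_force: 59.9
```

Call:
step_arm(motion=[[[0,0,0.015],0],[[0,0,0.03],0],[[0,0,0.04],0],[[0,0,0.04],0]])

```text
time: 31.7
tool_pos: [0.5355, 0.0174, 0.1843]
tool_rot: [3.142, 0.0, -0.105]
contact_force: [-0.1, 0.0, -1.6]
opening: 0.0215
grip_force: 59.9
```

Call:
step_arm(motion=[[[0,0,0.007],0],[[0,0,0.014],0],[[0,0,0.014],0]])

```text
time: 32.08
tool_pos: [0.5356, 0.0174, 0.1838]
tool_rot: [3.141, -0.0, -0.105]
contact_force: [-1.6, -0.2, 1.1]
opening: 0.0214
grip_force: 59.9
```

Call:
step_arm(motion=[[[0,0,0],0],[[0,0,0],0],[[0,0,0],0],[[0,0,0],0],[[0,0,0],0],[[0,0,0],0]], hand=0)

```text
time: 32.83
tool_pos: [0.5355, 0.0174, 0.1835]
tool_rot: [3.142, -0.0, -0.105]
contact_force: [-0.5, -0.9, -0.6]
opening: 0.0772
grip_force: 0.0
```

Call:
step_arm(motion=[[[0,0,-0.1],0],[[0,0,-0.4],0],[[0,0,-0.8],0],[[0,0,-1.3],0],[[0,0,-1.8],0],[[0,0,-2.3],0],[[0,0,-2.6],0],[[0,0,-2.6],0],[[0,0,-2.6],0]])

```text
time: 33.95
tool_pos: [0.5352, 0.0174, 0.3387]
tool_rot: [3.141, 0.001, -0.105]
contact_force: [0.3, -0.4, 0.4]
opening: 0.0916
grip_force: 0.0
```

Run:
```python
from h import *
s,t=look()
ref=cv2.imread('pics/scene0.png')[...,::-1].copy()
print('handle shift px',sub(s['pixels'],ref,277,203,r=6,sr=8),'hook',sub(s['pixels'],ref,289,228,r=5,sr=8))
tr=np.load('pics/tr.npz')['s']
# lid disc centre on trivet: grey blob
h=cv2.cvtColor(s['pixels'],cv2.COLOR_RGB2HSV); m=((h[...,1]<50)&(h[...,2]>110)).astype(np.uint8)
n,l,st,ce=cv2.connectedComponentsWithStats(m)
for i in range(1,n):
    if st[i,4]>1500: print(st[i],ce[i].round(1))
print('expected disc centre',proj(s,(.633,-.221,.05)),proj(t,(.633,-.221,.05)))
```

```text
t 34.1 pos [0.5352 0.0174 0.3385] F [ 0.35 -0.59 -0.16] sd [0.25 0.28 0.26] T [ 0.034 -0.007 -0.006]
handle shift px (-0.16666666666666696, 0.0, 0.994410514831543) hook (-0.16666666666666696, 0.0, 0.9893514513969421)
[  365   159   147   225 18389] [458.3 306. ]
[ 280  166   86   69 2231] [322.  200.3]
[ 311  207  119  150 5423] [365.3 294. ]
[ 225  262   67   60 2951] [258.3 291.4]
[ 114  296   57   54 2315] [141.6 322.3]
expected disc centre [257.91452177 291.15569239] [321.26817139 150.19804301]
```

The lifter is back within 0.2 px of its first place, and the lid is centred on the trivet (258.3,291.4 against 257.9,291.2 expected). I hand in.

```bash
python3 -c "
from cell import robot; print(robot.hand_in())"
```

```text
the job is handed in; nothing more can be done
None
```

I handed the job in at about 34 s: by the last camera check the lid is centred on the trivet and unhooked, and the lifter is back in its rest, but no verdict came back.

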